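# Hold a square in the corner of a fence jig

## Robot

A 6-joint arm with a two-finger parallel gripper is mounted at the origin on a cart in front of the work surface, level with it; the furniture and walls round the work are solid. World frame = base frame: x ahead of the robot, y to its left, z up, the work surface at z = 0. Lengths are in m, angles in rad, forces in N, time in s.
With the tool pointing down it reaches from about 0.3 to 0.825 m from the base axis. Payload 5.4 kg.
Tool frame: the origin (TCP) lies on the centre line of the jaws, within the pads' length; the fingertips stand 25 mm ahead of it and the grasp point (between the pads) lies 6 mm ahead of it; z points along the fingers, y is the line along which they close (so a half turn about z gives the same grasp; the last joint's range is limited). The gripper opens to 92 mm and grips with 3 to 60 N. Pads are 20 mm wide; open, the fingers measure 128 mm over their backs; the gripper's body (75 mm by 189 mm) begins 69 mm behind the grasp point.
Start: joints at [1.086, 0.158, 1.597, -0, 1.386, -0.21], TCP at [0.156, 0.553, 0.24] pointing down, gripper open.
Joint ranges: [-2.91, 2.91], [-0.94, 2.29], [0.18, 2.7], [-1.29, 4.43], [0.17, 2.64], [-3, 3]. Speed limits (rad/s): [2.57, 2.57, 3.14, 3.14, 3.14, 3.14].

## Interface

Orientations are given as a unit quaternion [w, x, y, z].
In Python, from workcell import r, viewer, hand_in, finder gives the robot as it stands. The module is installed in compiled form; this text tells all that it offers.
- The arm moves only by the tool jog_arm, never from a script. Its argument "moves" is a list of rows, each an object with "twist": the turn, a rotation vector about the world's x, y, z in degrees, a list of three; "offset": the shift along the world's x, y, z in mm, a list of three; "fingers": the finger opening in mm, from 0 to 91.9. A call has 1 to 5 rows; each row shifts and turns the commanded pose from where the row before left it; what a row does not reach is not made up. A row lasts 1/12 s, in which the tool goes at most 41.7 mm and 7.16 degrees, less where a joint would pass 70% of its speed; a pose out of reach is approached as far as the arm can. A call with a gripper value outside its range is refused whole. The fingers move at their own pace and stop on an object; "force" is the grip in N (left out, the last holds). Time passes only in rows, so rows that do not move let the fingers close. It gives the time, the measured TCP pose, the force, the opening and the grip force at its end, in the units of the state.
- r.get_state(): the state, without advancing time (a new reading comes with each control period).
- viewer.grab_frame(name): name is "scene" or "top"; returns a dict with "pixels" (420x560x3 uint8, red, green, blue), "mtx" (3x3 intrinsics, pixels), "R" (3x3) and "t" (3): a world point X has camera coordinates R X + t. Camera axes: x right, y down, z forward; pixel columns grow to the right and rows downward; lengths in m; the calibration is good to about 2 mm. A picture is of the moment at which its call begins. There is no depth.
- hand_in(): hands the job in; it is judged then, once.
Trained networks look in the newest picture that a camera, given by its name, has taken for a name from the list of things; names that differ only in an ending like _2 or _b are one class to them, and where a whole thing is asked for, a point or a joint stands for the part that bears it (a point fixed in the world has none). Each returns a list of dicts, best first, with "conf" (0 to 1); they miss things now and then, are a little off and sometimes report something else, mostly with a low value. They report only what shows in the picture. A call takes as long as a camera call. They do not tell look-alikes from the thing itself.
- finder.cut_out(thing, camera): "mask" (420x560 bool, what is visible of it).
- finder.spot_point(thing, camera): "position" ([x, y, z] in m, in world coordinates, good to about 4 mm: a listed point, or the origin of a listed thing).
The state is a dict: "time": time; "joint_positions": joint angles; "joint_velocities": joint speeds; "tau": joint torques, N m; "ee_pos": TCP position; "tcp_rot": TCP orientation; "force": force on the tool from outside, world axes, zero at the start; "wrist_torque": the same for the moment, N m; "finger_gap": opening from 0.0 (shut) to 1.0 (fully open); "grip_force": force on a finger pad.
Only numpy, scipy, OpenCV 4.12 (cv2) and the standard library are available. Lean on these libraries where they do the work, as an engineer would, in place of code of your own. Each camera call takes 0.05 s, during which the arm holds its last target. There are 200 camera calls.

## Task

The two fences of the blue jig are about to be screwed tight, so a square must be held in them. Pick the aluminium square out of the grey tray by its black grip, lifting it well clear, and leave the other things in the tray where they are. Lay the square flat on the jig's plate, push it firmly, but without ramming it, into the corner until its outer edges bear flat against both fences, and finish still gripping it there and pressing it against both: do not let go.

Things in the scene. Friction and masses are not known exactly. Their poses are not given: they have to be found in the camera images.
- square_grip (a point): Middle of the black upright grip of the aluminium square (about 0.22 kg), where it is to be grasped. The grip is a bar 36 mm long along the square's own x, 14 mm thick along y, reaching from 10 to 48 mm above the square's underside; this point is 34 mm above the underside. Axes: x and y along the legs as below, z up.
- square_corner (a point): The outer corner of the square, at its underside, 35 mm along +x and 35 mm along +y from the middle of the grip. From here a flat leg 20 mm wide, 10 mm thick runs 90 mm towards -x, and the thicker stock, 15 mm wide, 22 mm high, 90 mm towards -y. The outer faces look towards +x and +y. Same axes as the grip.
- square: The whole square, an L with a small flat web (10 mm) inside the corner that carries the grip; origin at its underside, below the middle of the grip, same axes. A hard push along its x at the grip, above the fence contact, tends to pitch it in the fingers: grip firmly and keep it pressed lightly down.
- jig_corner (a point): The inner corner where the two fences' inner faces would meet, on the top of the blue base plate (130 x 130 mm, 10 mm thick, fixed to the bench). Axes: +x points into the far fence, +y into the left fence, z up. The free plate, 116 mm each way, lies towards -x and -y. The square is seated when its outer corner is here with its axes along these.
- fence_far: Steel fence on the jig, inner face square to the jig's x: 14 mm thick, 108 mm long, 26 mm high above the plate (cap screws 4 mm higher); rigid and fixed. Origin at the centre of its underside, on the plate. It stops 8 mm short of the corner.
- fence_left: Steel fence on the jig, inner face square to the jig's y, otherwise as the far one. Metal slides on metal here with ordinary dry friction, so the plate and the other fence take up a few newtons of any push.
- tray: Open grey tray 190 x 250 x 35 mm, walls and floor 5 mm thick, fixed. Origin at the centre of its underside. The square lies flat in its -y part, the loose things in its +y part.
- tin: Flat round tin, 58 mm across and 22 mm high, loose in the tray; leave alone. Origin at the centre of its underside.
- cone: Felt cone standing on its base, 25 mm across, 47 mm high, loose in the tray; leave alone. Origin at the centre of its underside.
- lump: Lump of set plaster 40 x 61 x 20 mm, loose in the tray; leave alone. Origin at the centre of its underside.
- jig: The whole jig; origin at the centre of its underside, axes as at its corner, which lies 51 mm along x and 51 mm along y from here, 10 mm up. Keep clear of the tall furniture beyond: a white tub 0.2 m high, 0.2 m across, centred at x 0.67, y -0.02, and a polishing lathe with a hood 0.39 m high that fills x over 0.57, y below -0.19.
Not all that is in view belongs to the job. Of the things that look like the jig, the larger one is meant.

How it is judged:
On the way:
1. the square, in the gripper, is lifted clear of the tray (its underside 60 mm or more above the bench) (height (world z) of square above 0.06 m and contact force between the fingers and square above 1 N), for 0.2 s.
At the end, for the whole second after the job is handed in: The square lies flat on the jig's plate (within 3 mm and 2 degrees) with its outer corner within 3 mm of the jig's corner each way and its legs within 1.4 degrees of the fences; it presses on each fence with at least 1 N, is at rest and is still gripped by the fingers (at least 2 N) (x of square_corner in the frame of jig_corner between -0.003 and 0.003 m and y of square_corner in the frame of jig_corner between -0.003 and 0.003 m and z of square_corner in the frame of jig_corner below 0.003 m and angle between the x axis of square_corner and the x axis of jig_corner, either way round below 0.025 rad and angle between square_corner's own z axis and vertical below 0.035 rad and contact force between square and fence_far above 1 N and contact force between square and fence_left above 1 N and contact force between the fingers and square above 2 N and linear speed of square below 0.01 m/s); the arm keeps its last pose, push and grip.
It fails at once if the tin in the tray is pushed more than 30 mm (distance of tin from where it was at the start of the episode above 0.03 m).
It fails at once if the felt cone in the tray is pushed more than 30 mm (distance of cone from where it was at the start of the episode above 0.03 m).
It fails at once if the plaster lump in the tray is pushed more than 30 mm (distance of lump from where it was at the start of the episode above 0.03 m).
It fails at once if the square is rammed into a fence with more than 50 N (contact force between square and fence_far above 50 N).
It fails at once if the square is rammed into a fence with more than 50 N (contact force between square and fence_left above 50 N).
It also fails if it takes over 51 s, if anything falls off the work surface, if the arm or the gripper's body presses on something with over 40 N, if the wrist force passes 120 N, or if a joint passes its speed limit or range.

## Working session

There is one attempt and no reset: what is moved stays moved. The work goes in short steps, Python scripts to look and compute and a tool call to move; the robot and the scene stay as the last step left them, time stands still between calls to the robot, and variables do not carry over. Pictures are saved under pics/ and viewed, at most 10 in all, crops included, and the job is handed in when it is done.

Besides the shell and the picture viewer there is one more tool, called after "Call:" as name(argument=value, ...) on one line, values as JSON. jog_arm: Moves the arm, as the interface text tells. Its arguments: {"type":"object","properties":{"moves":{"type":"array"},"force":{"type":"number"}},"required":["moves"]}

```bash
mkdir -p pics
python3 - <<'E'
from workcell import r, viewer, finder
import cv2,numpy as np
for c in ("scene","top"):
    f=viewer.grab_frame(c); cv2.imwrite(f"pics/{c}0.png",f["pixels"][:,:,::-1])
    np.savez(f"{c}.npz",**f)
    for n in ("square_grip","square_corner","square","jig_corner","jig","fence_far","fence_left","tray"):
        for d in finder.spot_point(n,c)[:3]:
            p=np.array(d["position"]); q=f["mtx"]@(f["R"]@p+f["t"]); print(c,n,round(d["conf"],2),p.round(4),(q[:2]/q[2]).round())
print(r.get_state())
E
```

```text
scene square_grip 0.73 [0.5408 0.2698 0.0368] [276. 183.]
scene square_corner 0.58 [0.5927 0.2798 0.0045] [288. 182.]
scene square 0.94 [0.5466 0.2689 0.002 ] [278. 191.]
scene jig_corner 0.8 [ 0.5278 -0.0577  0.0101] [351. 258.]
scene jig 0.92 [ 0.307   0.2459 -0.0055] [214. 235.]
scene jig 0.82 [ 0.4755 -0.1109 -0.0028] [350. 285.]
scene fence_far 0.72 [ 0.5374 -0.1215  0.0121] [372. 271.]
scene fence_far 0.43 [0.3517 0.2516 0.0019] [226. 224.]
scene fence_left 0.93 [ 0.4634 -0.058   0.0082] [332. 271.]
scene fence_left 0.58 [0.288  0.2848 0.0012] [200. 228.]
scene tray 0.7 [ 0.5524  0.3087 -0.0015] [271. 184.]
top square_grip 0.9 [0.5412 0.2679 0.04  ] [229. 176.]
top square_grip 0.23 [0.5905 0.2823 0.005 ] [225. 161.]
top square_corner 0.75 [0.589  0.2816 0.0038] [225. 161.]
top square_corner 0.64 [0.6154 0.3883 0.0094] [183. 151.]
top square_corner 0.28 [ 0.5347 -0.1297  0.0057] [389. 181.]
top square 0.7 [0.5436 0.271  0.006 ] [229. 179.]
top jig_corner 0.78 [ 0.5313 -0.0616  0.0085] [362. 182.]
top jig_corner 0.58 [0.3299 0.2925 0.0006] [219. 265.]
top jig 0.84 [ 0.4753 -0.112
[... 350 characters left out ...]
'time': 0.9, 'joint_positions': array([ 1.08587788e+00,  1.58359968e-01,  1.59698205e+00, -3.10101357e-06,
        1.38619533e+00, -2.10089833e-01]), 'joint_velocities': array([-0.00024326,  0.0008922 , -0.00051143, -0.00021069, -0.00054082,
        0.00080477]), 'tau': array([-1.51992914e-03, -3.85570478e+01, -3.22364974e+01,  7.00614997e-02,
        3.06576211e-02,  7.56652820e-07]), 'ee_pos': array([0.15605781, 0.55341219, 0.23963266]), 'tcp_rot': array([1.08500772e-05, 1.36981975e-01, 9.90573540e-01, 2.54802336e-05]), 'force': array([ 0.06932302, -0.55084548, -0.45297014]), 'wrist_torque': array([-0.02439889, -0.05091632, -0.00814837]), 'grip_force': 0.0, 'finger_gap': 1.000136507183739}
```

Run:
```python
import cv2,numpy as np
t=cv2.imread("pics/top0.png"); 
a=cv2.resize(t[130:230,150:280],None,fx=4,fy=4,interpolation=cv2.INTER_CUBIC)[:, :]
b=cv2.resize(t[150:250,330:430],None,fx=4,fy=4,interpolation=cv2.INTER_CUBIC)
cv2.imwrite("pics/crop1.png",np.hstack([a,b])[:, :][: ,:] if a.shape[1]+b.shape[1]<=800 else cv2.resize(np.hstack([a,b]),(800,int(400*800/(a.shape[1]+b.shape[1])))))
```

```text
(no output)
```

View pics/top0.png

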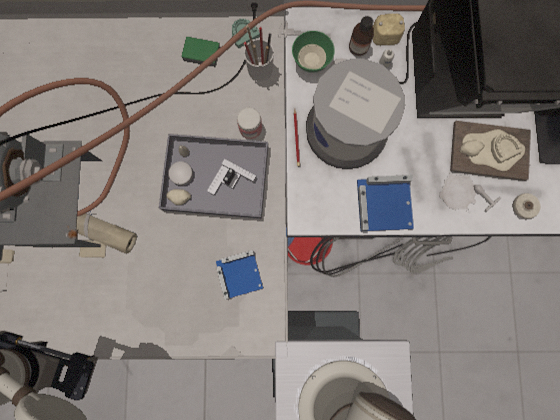

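View pics/crop1.png

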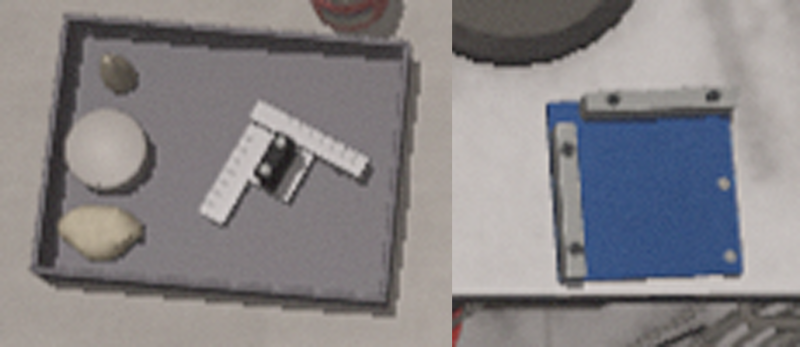

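Two jig look-alikes: small one at (240,274), larger one at (385,205) in the top image, which is the one with the bigger plate and so the one meant. The square is at (230,178), with its corner at top (225,161) and a yaw of about -30°. Next I refine both yaws.

```bash
cat > h.py <<'E'
import numpy as np,cv2
def ray(f,uv,z):
    uv=np.atleast_2d(uv); K,R,t=f["mtx"],f["R"],f["t"]
    d=np.c_[uv,np.ones(len(uv))]@np.linalg.inv(K).T@R; c=-R.T@t
    return (c+d*((z-c[2])/d[:,2])[:,None])[:,:2]
def line(P):  # total least squares with trimming
    for _ in range(4):
        m=P.mean(0); d=np.linalg.svd(P-m)[2][0]; e=abs((P-m)@[-d[1],d[0]]); P=P[e<=max(0.0007,2*e.std())]
    return m,d,len(P),e.std()
E
python3 - <<'E'
from h import *
for c,box in (("top",(340,165,440,240)),("scene",(250,220,450,350))):
    f=dict(np.load(c+".npz")); im=f["pixels"].astype(float); x0,y0,x1,y1=box
    b=(im[...,2]-im[...,0])[y0:y1,x0:x1]
    S=8; B=cv2.resize(b,None,fx=S,fy=S,interpolation=cv2.INTER_CUBIC)
    M=(B>40).astype(np.uint8); cs,_=cv2.findContours(M,cv2.RETR_EXTERNAL,cv2.CHAIN_APPROX_NONE)
    k=max(cs,key=cv2.contourArea)[:,0,:]; uv=(k+0.5)/S-0.5+[x0,y0]
    P=ray(f,uv,0.010); 
    # jig frame approx
    q=P-[0.5295,-0.06]
    print(c,len(P),P.min(0),P.max(0),"med blue",np.percentile(b,90))
    for nm,s in (("x-edge",(q[:,0]<-.108)&(q[:,1]>-.105)&(q[:,1]<-.01)),("y-edge",(q[:,1]<-.108)&(q[:,0]>-.105)&(q[:,0]<-.01)),
                 ("farf",(q[:,0]>-.012)&(q[:,1]>-.1)&(q[:,1]<-.015)),("leftf",(q[:,1]>-.012)&(q[:,0]>-.1)&(q[:,0]<-.015))):
        if s.sum()>20:
            m,d,n,e=line(P[s]); a=np.degrees(np.arctan2(d[1],d[0]))
            print(nm,m.round(4),"yaw",round((a+45)%90-45,2),n,round(e*1e3,2))
# square
import cv2
E
python3 - <<'E'
from h import *
from workcell import finder
for c in ("top","scene"):
    f=dict(np.load(c+".npz")); m=finder.cut_out("square",c)[0]["mask"]
    g=f["pixels"].astype(float).mean(2)
    # dark grip pixels in the mask -> centroid, at z of grip top 0.053
    d=m&(g<60); v,u=np.nonzero(d); 
    P=ray(f,np.c_[u,v],0.050); print(c,len(u),P.mean(0).round(4))
    w=m&(g>110); v,u=np.nonzero(w); P=ray(f,np.c_[u,v],0.018); print(len(u),P.mean(0), cv2.minAreaRect((P*1000).astype(np.float32)))
E
```

```text
top 1636 [ 0.41076985 -0.1811455 ] [ 0.53884292 -0.04823028] med blue 71.0
x-edge [ 0.4126 -0.1164] yaw 2.43 298 0.14
y-edge [ 0.4723 -0.1788] yaw 1.84 296 0.16
farf [ 0.5252 -0.1164] yaw 1.96 233 0.19
leftf [ 0.4718 -0.0701] yaw 1.89 272 0.11
scene 1221 [ 0.4112698  -0.18198813] [ 0.54075676 -0.04849872] med blue 54.0
x-edge [ 0.4132 -0.1177] yaw 1.89 238 0.1
y-edge [ 0.4718 -0.1799] yaw 1.89 230 0.12
farf [ 0.5267 -0.1224] yaw 1.62 88 0.2
leftf [ 0.4668 -0.0667] yaw 1.82 119 0.2
top 83 [0.5377 0.2652]
489 [0.54844725 0.27277338] ((529.8971557617188, 264.2750549316406), (89.3033447265625, 91.04866790771484), 62.157344818115234)
scene 107 [0.532  0.2523]
228 [0.54750928 0.27129371] ((534.8379516601562, 272.752685546875), (92.560546875, 92.44712829589844), 59.69965744018555)
```

Call:
jog_arm(moves=[{"twist": [0,0,-1],"offset": [26,-19,0],"fingers": 60},{"twist": [0,0,-1],"offset": [26,-19,0],"fingers": 60},{"twist": [0,0,-1],"offset": [26,-19,0],"fingers": 60},{"twist": [0,0,-1],"offset": [26,-19,0],"fingers": 60},{"twist": [0,0,-1],"offset": [26,-19,0],"fingers": 60}], force=60)

```text
time: 1.42
ee_pos: [0.287, 0.4575, 0.2397]
tcp_rot: [0.0, 0.18, 0.984, 0.0]
force: [-0.4, 0.3, -0.2]
finger_gap: 0.667
grip_force: 0.0
```

Call:
jog_arm(moves=[{"twist": [0,0,-1],"offset": [26,-19,-6],"fingers": 60},{"twist": [0,0,-1],"offset": [26,-19,-6],"fingers": 60},{"twist": [0,0,-1],"offset": [26,-19,-6],"fingers": 60},{"twist": [0,0,-1],"offset": [26,-19,-6],"fingers": 60},{"twist": [0,0,-1],"offset": [26,-19,-6],"fingers": 60}])

```text
time: 1.83
ee_pos: [0.4172, 0.3623, 0.2095]
tcp_rot: [0.0, 0.223, 0.975, 0.0]
force: [1.2, -0.4, 0.6]
finger_gap: 0.655
grip_force: 0.0
```

Call:
jog_arm(moves=[{"twist": [0,0,-1],"offset": [26,-19,-20],"fingers": 60},{"twist": [0,0,-1],"offset": [26,-19,-20],"fingers": 60},{"twist": [0,0,-1],"offset": [26,-19,-20],"fingers": 60},{"twist": [0,0,-1],"offset": [26,-19,-20],"fingers": 60},{"twist": [0,0,0],"offset": [21,-18,-20],"fingers": 60}])

```text
time: 2.25
ee_pos: [0.5428, 0.2681, 0.1089]
tcp_rot: [0.0, 0.257, 0.966, 0.0]
force: [0.5, 0.7, -0.0]
finger_gap: 0.649
grip_force: 0.0
```

Call:
jog_arm(moves=[{"twist": [0,0,0],"offset": [0,0,0],"fingers": 60},{"twist": [0,0,0],"offset": [0,0,0],"fingers": 60}])

```text
time: 2.42
ee_pos: [0.5408, 0.2683, 0.1081]
tcp_rot: [-0.001, 0.258, 0.966, -0.001]
force: [0.4, -0.3, 0.5]
finger_gap: 0.653
grip_force: 0.0
```

Run:
```python
from workcell import r, viewer, finder
import cv2,numpy as np
ims=[]
for c in ("scene","top"):
    f=viewer.grab_frame(c); p=f["pixels"][:,:,::-1]
    for n in ("square_grip","square_corner"):
        for d in finder.spot_point(n,c)[:2]: print(c,n,round(d["conf"],2),np.round(d["position"],4))
    ims.append(cv2.resize(p[110:240,200:320] if c=="scene" else p[110:240,170:290],None,fx=3.3,fy=3.3,interpolation=cv2.INTER_CUBIC))
cv2.imwrite("pics/near1.png",np.hstack(ims)); s=r.get_state(); print(s["ee_pos"],s["tcp_rot"],s["finger_gap"])
```

```text
scene square_grip 0.8 [0.5412 0.2732 0.0392]
scene square_grip 0.19 [0.5909 0.2863 0.0045]
scene square_corner 0.87 [0.5915 0.2791 0.0029]
[0.54092241 0.27051302 0.1108256 ] [8.01151663e-04 2.55872506e-01 9.66710073e-01 5.04261007e-04] 0.6561195496242573
```

View pics/near1.png

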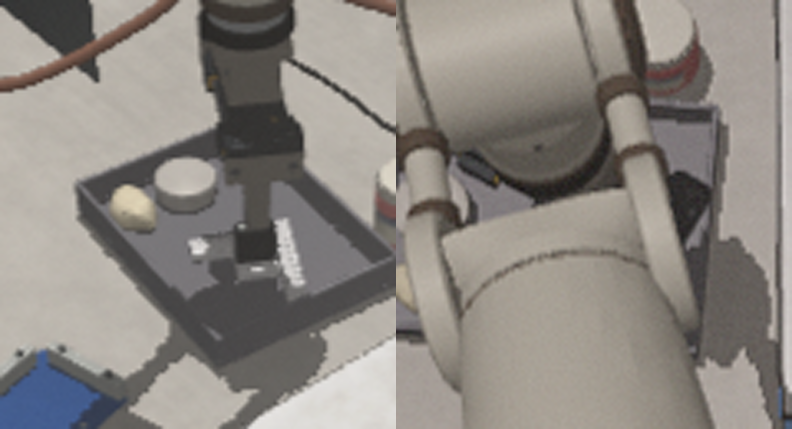

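The gripper hangs over the grip (seen at about (255,243) in the left crop). I'll descend and close.

Call:
jog_arm(moves=[{"twist": [0,0,0],"offset": [0,1,-18],"fingers": 60},{"twist": [0,0,0],"offset": [0,0,-18],"fingers": 60},{"twist": [0,0,0],"offset": [0,0,-14],"fingers": 60},{"twist": [0,0,0],"offset": [0,0,-10],"fingers": 60},{"twist": [0,0,0],"offset": [0,0,-4],"fingers": 60}])

```text
time: 3.13
ee_pos: [0.5398, 0.2704, 0.0439]
tcp_rot: [-0.001, 0.256, 0.967, -0.001]
force: [-0.4, -0.5, -0.0]
finger_gap: 0.653
grip_force: 0.0
```

Call:
jog_arm(moves=[{"twist": [0,0,0],"offset": [0,0,0],"fingers": 30},{"twist": [0,0,0],"offset": [0,0,0],"fingers": 20},{"twist": [0,0,0],"offset": [0,0,0],"fingers": 8},{"twist": [0,0,0],"offset": [0,0,0],"fingers": 0},{"twist": [0,0,0],"offset": [0,0,0],"fingers": 0}], force=40)

```text
time: 3.55
ee_pos: [0.5417, 0.2706, 0.0465]
tcp_rot: [0.001, 0.257, 0.966, 0.0]
force: [-0.0, -0.6, -0.0]
finger_gap: 0.311
grip_force: 0.0
```

Call:
jog_arm(moves=[{"twist": [0,0,0],"offset": [0,0,0],"fingers": 0},{"twist": [0,0,0],"offset": [0,0,0],"fingers": 0},{"twist": [0,0,0],"offset": [0,0,0],"fingers": 0}], force=60)

```text
time: 3.8
ee_pos: [0.5413, 0.2705, 0.0459]
tcp_rot: [0.0, 0.257, 0.966, 0.0]
force: [0.1, 0.2, 1.8]
finger_gap: 0.149
grip_force: 60.0
```

Call:
jog_arm(moves=[{"twist": [0,0,0],"offset": [0,0,10],"fingers": 0},{"twist": [0,0,0],"offset": [0,0,22],"fingers": 0},{"twist": [0,0,0],"offset": [0,0,28],"fingers": 0},{"twist": [0,0,0],"offset": [0,0,25],"fingers": 0},{"twist": [0,0,0],"offset": [0,0,10],"fingers": 0}])

```text
time: 4.22
ee_pos: [0.5429, 0.271, 0.145]
tcp_rot: [0.003, 0.257, 0.967, 0.001]
force: [-0.0, -0.0, -1.0]
finger_gap: 0.153
grip_force: 60.0
```

Call:
jog_arm(moves=[{"twist": [0,0,0],"offset": [0,0,0],"fingers": 0},{"twist": [0,0,0],"offset": [0,0,0],"fingers": 0},{"twist": [0,0,0],"offset": [0,0,0],"fingers": 0},{"twist": [0,0,0],"offset": [0,0,0],"fingers": 0}])

```text
time: 4.55
ee_pos: [0.5396, 0.27, 0.1382]
tcp_rot: [-0.002, 0.257, 0.966, -0.001]
force: [-0.1, -0.3, -2.2]
finger_gap: 0.146
grip_force: 60.0
```

Lifted (-2.2 N matches the weight). Now the transfer.

Call:
jog_arm(moves=[{"twist": [0,0,2],"offset": [-4,-20,0],"fingers": 0},{"twist": [0,0,2],"offset": [-4,-26,0],"fingers": 0},{"twist": [0,0,2],"offset": [-4,-26,0],"fingers": 0},{"twist": [0,0,2],"offset": [-4,-26,0],"fingers": 0},{"twist": [0,0,2],"offset": [-4,-26,0],"fingers": 0}])

```text
time: 4.97
ee_pos: [0.5197, 0.1453, 0.139]
tcp_rot: [-0.001, 0.17, 0.985, -0.0]
force: [0.2, -0.4, -2.1]
finger_gap: 0.147
grip_force: 60.0
```

Call:
jog_arm(moves=[{"twist": [0,0,2],"offset": [-4,-26,0],"fingers": 0},{"twist": [0,0,2],"offset": [-4,-26,0],"fingers": 0},{"twist": [0,0,2],"offset": [-4,-26,0],"fingers": 0},{"twist": [0,0,2],"offset": [-4,-26,0],"fingers": 0},{"twist": [0,0,2],"offset": [-4,-26,0],"fingers": 0}])

```text
time: 5.38
ee_pos: [0.4998, 0.0154, 0.1392]
tcp_rot: [-0.001, 0.084, 0.996, 0.0]
force: [0.1, 0.9, -1.2]
finger_gap: 0.146
grip_force: 60.0
```

Call:
jog_arm(moves=[{"twist": [0,0,2],"offset": [-4,-26,0],"fingers": 0},{"twist": [0,0,2],"offset": [-4,-26,0],"fingers": 0},{"twist": [0,0,2],"offset": [-4,-26,0],"fingers": 0},{"twist": [0,0,2],"offset": [-4,-26,0],"fingers": 0},{"twist": [0,0,2],"offset": [-4,-20,0],"fingers": 0}])

```text
time: 5.8
ee_pos: [0.4799, -0.1091, 0.1393]
tcp_rot: [-0.001, -0.003, 1.0, 0.0]
force: [0.4, 0.1, -2.3]
finger_gap: 0.147
grip_force: 60.0
```

Call:
jog_arm(moves=[{"twist": [0,0,1.7],"offset": [-3,-4,-10],"fingers": 0},{"twist": [0,0,0],"offset": [0,0,-20],"fingers": 0},{"twist": [0,0,0],"offset": [0,0,-20],"fingers": 0},{"twist": [0,0,0],"offset": [0,0,0],"fingers": 0},{"twist": [0,0,0],"offset": [0,0,0],"fingers": 0}])

```text
time: 6.22
ee_pos: [0.4764, -0.1108, 0.0889]
tcp_rot: [-0.002, -0.017, 1.0, 0.001]
force: [0.7, -1.1, -2.0]
finger_gap: 0.149
grip_force: 60.0
```

Run:
```python
from workcell import r, viewer, finder
import cv2,numpy as np
ims=[]
for c in ("scene","top"):
    f=viewer.grab_frame(c); p=f["pixels"][:,:,::-1]; np.savez(c+"2.npz",**f)
    for n in ("square_grip","square_corner","jig_corner","fence_far","fence_left"):
        for d in finder.spot_point(n,c)[:2]: print(c,n,round(d["conf"],2),np.round(d["position"],4))
    ims.append(cv2.resize(p[200:330,290:410] if c=="scene" else p[140:270,320:440],None,fx=3.3,fy=3.3,interpolation=cv2.INTER_CUBIC))
cv2.imwrite("pics/near2.png",np.hstack(ims))
for _ in range(1): 
    s=r.get_state(); print(s["ee_pos"],s["tcp_rot"],s["force"],s["wrist_torque"])
```

```text
scene square_grip 0.93 [ 0.4785 -0.1076  0.0794]
scene square_corner 0.63 [ 0.5137 -0.077   0.0463]
scene jig_corner 0.77 [0.3283 0.2921 0.0028]
scene jig_corner 0.56 [ 0.5287 -0.0608  0.009 ]
scene fence_far 0.7 [ 0.5352 -0.1235  0.0111]
scene fence_far 0.69 [0.3491 0.25   0.0022]
scene fence_left 0.81 [ 0.4612 -0.0576  0.0107]
scene fence_left 0.63 [0.2882 0.2852 0.0025]
top square_grip 0.5 [ 0.4808 -0.1126  0.0872]
top square_corner 0.54 [ 0.5119 -0.0769  0.0507]
top jig_corner 0.83 [0.3294 0.2892 0.004 ]
top jig_corner 0.8 [ 0.5313 -0.0596  0.0082]
top fence_far 0.5 [0.346  0.2517 0.0055]
top fence_far 0.48 [ 0.5348 -0.1291  0.0044]
top fence_left 0.71 [0.285  0.2848 0.0034]
top fence_left 0.61 [ 0.4671 -0.0593  0.0074]
[ 0.47811288 -0.1116048   0.0907686 ] [ 1.09532816e-04 -1.70900130e-02  9.99853947e-01 -6.49351282e-05] [-0.85743872 -1.29380734 -2.06816178] [0.02215607 0.01546167 0.01534647]
```

View pics/near2.png

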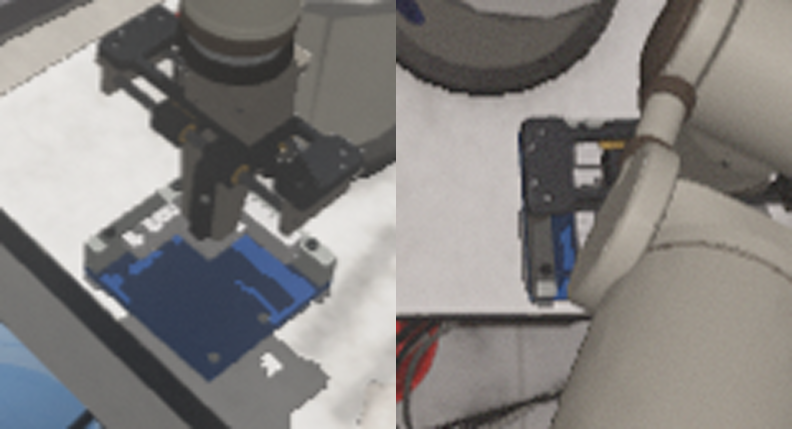

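Call:
jog_arm(moves=[{"twist": [0,0,0],"offset": [0,0,-14],"fingers": 0},{"twist": [0,0,0],"offset": [0,0,-12],"fingers": 0},{"twist": [0,0,0],"offset": [0,0,-7],"fingers": 0},{"twist": [0,0,0],"offset": [0,0,-2],"fingers": 0},{"twist": [0,0,0],"offset": [0,0,0],"fingers": 0}])

```text
time: 7.23
ee_pos: [0.4776, -0.1114, 0.0551]
tcp_rot: [-0.001, -0.017, 1.0, 0.0]
force: [0.7, -0.6, -1.6]
finger_gap: 0.144
grip_force: 60.0
```

Call:
jog_arm(moves=[{"twist": [0,0,0],"offset": [0,0,-1],"fingers": 0},{"twist": [0,0,0],"offset": [0,0,-1],"fingers": 0},{"twist": [0,0,0],"offset": [0,0,-1],"fingers": 0},{"twist": [0,0,0],"offset": [0,0,0],"fingers": 0}])

```text
time: 7.57
ee_pos: [0.4782, -0.1117, 0.0528]
tcp_rot: [0.0, -0.017, 1.0, -0.0]
force: [-0.3, 1.0, -2.1]
finger_gap: 0.15
grip_force: 60.0
```

Call:
jog_arm(moves=[{"twist": [0,0,0],"offset": [0,0,-1],"fingers": 0},{"twist": [0,0,0],"offset": [0,0,0],"fingers": 0},{"twist": [0,0,0],"offset": [0,0,0],"fingers": 0}])

```text
time: 7.82
ee_pos: [0.4781, -0.1116, 0.0516]
tcp_rot: [0.0, -0.017, 1.0, -0.0]
force: [-0.8, -0.5, -2.6]
finger_gap: 0.148
grip_force: 60.0
```

Call:
jog_arm(moves=[{"twist": [0,0,0],"offset": [0,0,-1],"fingers": 0},{"twist": [0,0,0],"offset": [0,0,0],"fingers": 0},{"twist": [0,0,0],"offset": [0,0,0],"fingers": 0}])

```text
time: 8.07
ee_pos: [0.4782, -0.1117, 0.0509]
tcp_rot: [0.0, -0.017, 1.0, -0.0]
force: [-0.9, -0.4, 1.3]
finger_gap: 0.148
grip_force: 60.0
```

Call:
jog_arm(moves=[{"twist": [0,0,0],"offset": [0,0,-0.5],"fingers": 0},{"twist": [0,0,0],"offset": [0,0,0],"fingers": 0},{"twist": [0,0,0],"offset": [0,0,0],"fingers": 0}])

```text
time: 8.32
ee_pos: [0.4783, -0.1117, 0.0509]
tcp_rot: [0.0, -0.017, 1.0, -0.0]
force: [-2.9, 0.7, 5.9]
finger_gap: 0.146
grip_force: 60.0
```

Call:
jog_arm(moves=[{"twist": [0,0,0],"offset": [3,0,0],"fingers": 0},{"twist": [0,0,0],"offset": [3,0,0],"fingers": 0},{"twist": [0,0,0],"offset": [3,0,0],"fingers": 0},{"twist": [0,0,0],"offset": [0,0,0],"fingers": 0},{"twist": [0,0,0],"offset": [0,0,0],"fingers": 0}])

```text
time: 8.73
ee_pos: [0.4866, -0.1117, 0.0509]
tcp_rot: [-0.001, -0.017, 1.0, -0.0]
force: [-5.5, 0.3, 9.6]
finger_gap: 0.151
grip_force: 60.0
```

Call:
jog_arm(moves=[{"twist": [0,0,0],"offset": [1,0,0.3],"fingers": 0},{"twist": [0,0,0],"offset": [1,0,0],"fingers": 0},{"twist": [0,0,0],"offset": [1,0,0],"fingers": 0},{"twist": [0,0,0],"offset": [0,0,0],"fingers": 0}])

```text
time: 9.07
ee_pos: [0.4892, -0.1117, 0.0509]
tcp_rot: [-0.001, -0.017, 1.0, 0.0]
force: [-7.6, 0.4, 8.6]
finger_gap: 0.148
grip_force: 60.0
```

Call:
jog_arm(moves=[{"twist": [0,0,0],"offset": [1,0,0],"fingers": 0},{"twist": [0,0,0],"offset": [1,0,0],"fingers": 0},{"twist": [0,0,0],"offset": [0,0,0],"fingers": 0}])

```text
time: 9.32
ee_pos: [0.4911, -0.1116, 0.0509]
tcp_rot: [-0.001, -0.017, 1.0, 0.0]
force: [-8.1, 0.1, 9.1]
finger_gap: 0.148
grip_force: 60.0
```

Call:
jog_arm(moves=[{"twist": [0,0,0],"offset": [0,0,0.4],"fingers": 0},{"twist": [0,0,0],"offset": [0.5,0,0],"fingers": 0},{"twist": [0,0,0],"offset": [0.5,0,0],"fingers": 0},{"twist": [0,0,0],"offset": [0,0,0],"fingers": 0}])

```text
time: 9.65
ee_pos: [0.4912, -0.1116, 0.051]
tcp_rot: [-0.003, -0.017, 1.0, 0.0]
force: [-9.9, -0.2, 11.1]
finger_gap: 0.147
grip_force: 60.0
```

Call:
jog_arm(moves=[{"twist": [0,0,0],"offset": [0.5,0,0],"fingers": 0},{"twist": [0,0,0],"offset": [0.5,0,0],"fingers": 0},{"twist": [0,0,0],"offset": [0,0,0],"fingers": 0}])

```text
time: 9.9
ee_pos: [0.4913, -0.1116, 0.051]
tcp_rot: [-0.004, -0.018, 1.0, 0.0]
force: [-14.4, -0.7, 15.0]
finger_gap: 0.151
grip_force: 60.0
```

Call:
jog_arm(moves=[{"twist": [0,0,0],"offset": [-2,0,0.2],"fingers": 0},{"twist": [0,0,0],"offset": [0,3,0],"fingers": 0},{"twist": [0,0,0],"offset": [0,3,0],"fingers": 0},{"twist": [0,0,0],"offset": [0,3,0],"fingers": 0},{"twist": [0,0,0],"offset": [0,0,0],"fingers": 0}])

```text
time: 10.32
ee_pos: [0.491, -0.104, 0.0511]
tcp_rot: [-0.001, -0.018, 1.0, -0.002]
force: [-8.3, -6.4, 3.3]
finger_gap: 0.146
grip_force: 60.0
```

Call:
jog_arm(moves=[{"twist": [0,0,0],"offset": [0,1,0],"fingers": 0},{"twist": [0,0,0],"offset": [0,1,0],"fingers": 0},{"twist": [0,0,0],"offset": [0,0,0],"fingers": 0}])

```text
time: 10.57
ee_pos: [0.4909, -0.1025, 0.0511]
tcp_rot: [-0.002, -0.018, 1.0, -0.002]
force: [-7.5, -8.8, 3.7]
finger_gap: 0.149
grip_force: 60.0
```

Call:
jog_arm(moves=[{"twist": [0,0,0],"offset": [-0.8,0,0],"fingers": 0},{"twist": [0,0,0],"offset": [0,1,0],"fingers": 0},{"twist": [0,0,0],"offset": [0,1,0],"fingers": 0},{"twist": [0,0,0],"offset": [0,0,0],"fingers": 0}])

```text
time: 10.9
ee_pos: [0.4907, -0.0995, 0.051]
tcp_rot: [-0.001, -0.017, 1.0, -0.001]
force: [-4.2, -4.3, 1.7]
finger_gap: 0.151
grip_force: 60.0
```

Call:
jog_arm(moves=[{"twist": [0,0,0],"offset": [0,1,0],"fingers": 0},{"twist": [0,0,0],"offset": [0,0.5,0],"fingers": 0},{"twist": [0,0,0],"offset": [0,0,0],"fingers": 0}])

```text
time: 11.15
ee_pos: [0.4907, -0.0981, 0.051]
tcp_rot: [-0.001, -0.017, 1.0, -0.001]
force: [-5.1, -4.9, 1.8]
finger_gap: 0.149
grip_force: 60.0
```

Call:
jog_arm(moves=[{"twist": [0,0,0],"offset": [0,0.5,0],"fingers": 0},{"twist": [0,0,0],"offset": [0,0.5,0],"fingers": 0},{"twist": [0,0,0],"offset": [0,0,0],"fingers": 0}])

```text
time: 11.4
ee_pos: [0.4907, -0.0979, 0.0511]
tcp_rot: [-0.001, -0.017, 1.0, -0.002]
force: [-5.4, -8.5, 1.4]
finger_gap: 0.148
grip_force: 60.0
```

Call:
jog_arm(moves=[{"twist": [0,0,0],"offset": [0,0.5,0],"fingers": 0},{"twist": [0,0,0],"offset": [0,0.5,0],"fingers": 0},{"twist": [0,0,0],"offset": [0,0,0],"fingers": 0}])

```text
time: 11.65
ee_pos: [0.4907, -0.0978, 0.0511]
tcp_rot: [-0.001, -0.018, 1.0, -0.003]
force: [-6.7, -11.9, -0.1]
finger_gap: 0.148
grip_force: 60.0
```

Call:
jog_arm(moves=[{"twist": [0,0,0],"offset": [0.4,0,-0.4],"fingers": 0},{"twist": [0,0,0],"offset": [0.4,0,-0.2],"fingers": 0},{"twist": [0,0,0],"offset": [0.2,0.2,0],"fingers": 0},{"twist": [0,0,0],"offset": [0,0,0],"fingers": 0},{"twist": [0,0,0],"offset": [0,0,0],"fingers": 0}])

```text
time: 12.07
ee_pos: [0.4908, -0.0978, 0.0511]
tcp_rot: [-0.002, -0.018, 1.0, -0.003]
force: [-12.8, -11.7, 9.4]
finger_gap: 0.147
grip_force: 60.0
```

Run:
```python
from workcell import r, viewer, finder
import cv2,numpy as np
ims=[]
for c in ("scene","top"):
    f=viewer.grab_frame(c); p=f["pixels"][:,:,::-1]
    for n in ("square_grip","square_corner","jig_corner"):
        for d in finder.spot_point(n,c)[:2]: print(c,n,round(d["conf"],2),np.round(d["position"],4))
    ims.append(cv2.resize(p[220:320,300:400] if c=="scene" else p[160:260,340:440],None,fx=4,fy=4,interpolation=cv2.INTER_CUBIC))
cv2.imwrite("pics/near3.png",np.hstack(ims))
s=r.get_state(); print(s["ee_pos"],s["tcp_rot"],s["force"],s["wrist_torque"])
```

```text
scene square_grip 0.98 [ 0.4918 -0.0979  0.04  ]
scene square_corner 0.87 [ 0.5277 -0.0654  0.0082]
scene jig_corner 0.97 [ 0.5272 -0.0604  0.0075]
scene jig_corner 0.57 [0.3302 0.2915 0.0015]
top square_grip 0.58 [ 0.5209 -0.0633  0.0115]
top square_grip 0.56 [ 0.4963 -0.1002  0.0454]
top square_corner 0.43 [ 0.5251 -0.0589  0.0116]
top jig_corner 0.72 [0.3285 0.2915 0.0023]
top jig_corner 0.62 [ 0.5293 -0.0615  0.0072]
[ 0.4907954  -0.09776886  0.05111356] [-0.00210224 -0.01777215  0.99983626 -0.00267951] [-14.40499297 -12.21974037   9.40120772] [-2.12386571  1.98571402 -0.12764651]
```

View pics/near3.png

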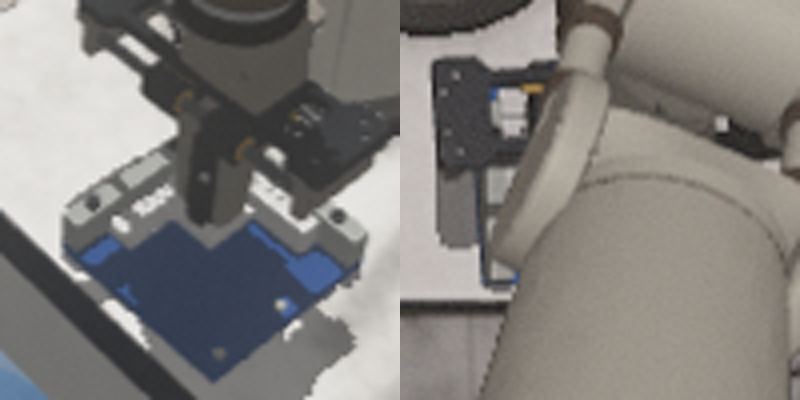

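Call:
jog_arm(moves=[{"twist": [0,0,0],"offset": [0.2,0.4,0],"fingers": 0},{"twist": [0,0,0],"offset": [0.2,0.4,0],"fingers": 0},{"twist": [0,0,0],"offset": [0,0,0.2],"fingers": 0},{"twist": [0,0,0],"offset": [0,0,0],"fingers": 0},{"twist": [0,0,0],"offset": [0,0,0],"fingers": 0}])

```text
time: 12.88
ee_pos: [0.4908, -0.0977, 0.0511]
tcp_rot: [-0.003, -0.018, 1.0, -0.003]
force: [-15.0, -16.3, 7.8]
finger_gap: 0.15
grip_force: 60.0
```

Call:
jog_arm(moves=[{"twist": [0,0,0],"offset": [0,0,0],"fingers": 0},{"twist": [0,0,0],"offset": [0,0,0],"fingers": 0},{"twist": [0,0,0],"offset": [0,0,0],"fingers": 0},{"twist": [0,0,0],"offset": [0,0,0],"fingers": 0},{"twist": [0,0,0],"offset": [0,0,0],"fingers": 0}])

```text
time: 13.3
ee_pos: [0.4908, -0.0977, 0.0511]
tcp_rot: [-0.003, -0.018, 1.0, -0.003]
force: [-13.9, -14.8, 9.2]
finger_gap: 0.145
grip_force: 60.0
```

```bash
python3 -c "
from workcell import hand_in
print(hand_in())"
```

```text
the job is handed in; nothing more can be done
None
```

The square is in the larger jig's corner, still gripped at 60 N and pressed with about 14 N towards each fence. It stopped against both, and I handed the job in at about 13 s; the hand-in gave no verdict.

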